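# Knock the thumb pin of a printed robot hand home

### The arm

A 7-joint arm with a two-finger parallel gripper is mounted at the origin on the work surface. World frame = base frame: x ahead of the robot, y to its left, z up, the work surface at z = 0. Lengths are in m, angles in rad, forces in N, time in s.
With the tool pointing down it reaches from about 0.4 to 0.85 m from the base axis. Payload 10.4 kg.
Tool frame: the origin (TCP) lies midway between the tips of the shut fingers; the grasp point (between the pads) lies 19 mm behind it; z points along the fingers, y is the line along which they close (so a half turn about z gives the same grasp; the last joint's range is limited). The gripper opens to 85 mm and grips with 20 to 120 N. Pads are 22 mm wide; open, the fingers measure 114 mm over their backs; the gripper's body (76 mm by 85 mm) begins 54 mm behind the grasp point. The pads swing forward as they close: fully open they stand 13 mm farther back than shut.
Start: joints at [1.29, 0.332, -0.065, 1.46, 0.022, 1.35, -0.088], TCP at [0.159, -0.604, 0.231] pointing down, gripper open.
Joint ranges: [-2.6, 2.6], [-0.5, 2.12], [-1.47, 1.34], [0.16, 2.42], [-1.27, 4.41], [0.06, 2.06], [-2.6, 2.6]. Speed limits (rad/s): [2.22, 2.22, 2.79, 2.79, 3.14, 3.14, 3.14].

### API

Orientations are given as a unit quaternion [x, y, z, w].
In Python, from workcell import get_obs, camera, camera_params, hand_in gives the robot as it stands.
- The arm moves only by the tool carry_out, never from a script. Its argument "commands" is a list that holds one entry, the list of rows, each a list of 6 numbers: the shift along the tool's x, y, z in units of 40 mm (1.0 is 40 mm), then the turn, a rotation vector about the tool's x, y, z in units of 6 degrees (1.0 is 6 degrees). In form: [[[x, y, z, ax, ay, az], ...]]. A call has 1 to 20 rows; each row shifts and turns the commanded pose from where the row before left it, along the tool's axes as they then stand; what a row does not reach is not made up. A row lasts 1/12 s, in which the tool goes at most 41.7 mm and 7.16 degrees, less where a joint would pass 70% of its speed; a pose out of reach is approached as far as the arm can. A call is refused whole if a number of a shift passes 1 or a number of a turn 1, either way. A call with a gripper value outside its range is refused whole. "hand" is the closure, from -1 (fully open) to 1 (shut), set as the call begins (left out, the last holds). The fingers move at their own pace and stop on an object; "force" is the grip in N (left out, the last holds). Time passes only in rows, so rows that do not move let the fingers close. It gives the time, the measured TCP pose, the force, the opening and the grip force at its end, in the units of the state.
- get_obs(): the state, without advancing time (a new reading comes with each control period).
- camera(name): name is "scene" or "top"; returns the picture (420x560x3 uint8, red, green, blue); there is no depth.
- camera_params(name): a dict with "mtx" (3x3 intrinsics, pixels), "k1" (the pictures are not rectified: a ray, as slopes to the right and down, at radius r is drawn at 1 + k1 r^2 times it, then the intrinsics apply), "R" (3x3) and "t" (3): a world point X has camera coordinates R X + t. Camera axes: x right, y down, z forward; pixel columns grow to the right and rows downward; lengths in m; the calibration is good to about 2 mm. A picture is of the moment at which its call begins. camera_params takes no time and is no camera call.
- hand_in(): hands the job in; it is judged then, once.
The state is a dict: "clock": time; "joint_pos": joint angles; "joint_velocities": joint speeds; "tau": joint torques, N m; "position": TCP position; "ee_rot": TCP orientation; "ft_force": force on the tool from outside, world axes, zero at the start; "torque": the same for the moment, N m; "grip_width": opening from 0.0 (shut) to 1.0 (fully open); "grasp_force": force on a finger pad.
Only numpy, scipy, OpenCV 4.12 (cv2) and the standard library are available. Lean on these libraries where they do the work, as an engineer would, in place of code of your own. Each camera call takes 0.05 s, during which the arm holds its last target. There are 200 camera calls.

### The job

Take the mallet from the revolving tool tray and knock the thumb pin of the printed robot hand fully home with it, so that the pin's head sits down on the thumb joint: drive it with a proper blow rather than leaning on it slowly, and never let the mallet hit the brittle printed hand. Then gently stand the mallet back on the revolving tray on one end of its head, as you found it, leaving the glue bottle and the pot of pins upright on the tray and everything else where it is.

Things in the scene. Friction and masses are not known exactly. Their poses are not given: they have to be found in the camera images.
- mallet: Soft-faced mallet, 163 mm long, about 0.34 kg, standing on its red lower face on the tray. Origin: centre of that face; z up along the head, -x out along the handle. Head: upright cylinder 84 mm high, red bottom face and yellow top face, each 44 mm in diameter and 22 mm thick, steel body 37 mm in diameter between. Centre of mass about 13 mm from the head's axis, towards the handle.
- mallet_grip (a point): Point inside the mallet's handle, 56 mm out from the head's axis (along -x) and 42 mm above the lower face; axes as the mallet's. The handle is level: steel neck 17 mm thick, then from 34 to 141 mm out a black grip with flat upright sides, 24 mm wide and 27 mm tall, with a red tip.
- tray: Revolving tool tray (lazy Susan): fixed dark base under a round wooden platter, 300 mm in diameter, topped with cork. Origin: on the turning axis, at bench level. The platter's top is 35 mm above the origin.
- platter (a joint): Turning angle of the tray's platter (rad, counter-clockwise from above, 0 at the start). It spins freely in both directions with hardly any friction and carries round whatever stands on it.
- cradle: Plywood assembly board 270 mm by 170 mm, fixed to the bench, with blue saddles that hold the printed hand. Origin: on the bench, under the middle of the palm; +x towards the fingertips, +y towards the thumb side, z up.
- printed_hand: White printed robot hand of life size, fixed palm up in the cradle (same origin and axes). The thumb joint is a round boss 32 mm in diameter at x = -15 mm, y = 56 mm, with its flat top 62 mm above the bench: nothing of hand or cradle is higher. The palm lies at about 50 to 60 mm. Brittle: the mallet must not strike it.
- pin_top (a point): Middle of the flat top of the dark steel thumb pin's head, which stands up from the thumb joint (head 18 mm in diameter, 5 mm thick, on an upright split shank of 10 mm). It moves with the pin: 67 mm above the bench when the pin is home, 18 to 26 mm higher at the start.
- thumb_pin (a joint): How far the pin is driven down, m: 0 is 26 mm proud, 0.026 is home, its head hard on the boss; starts at 0 to 0.008. The sprung split shank grips the bore with about 8 N and stays where it is driven. A mallet coming down at 0.2 m/s or faster strikes it properly; a push below 0.1 m/s is no blow.
- glue: White glue bottle with a red cap, 38 mm in diameter, 85 mm tall, standing loose on the tray. Origin: centre of its underside, z up.
- pot: Clear pot of spare pins, 56 mm in diameter, 45 mm tall (pins stick out to about 58 mm), standing loose on the tray. Origin: centre of its underside, z up.
- pliers: Black-handled long-nose pliers lying on the bench, 175 mm long, 12 mm high.
- breadboard: White breadboard lying on the bench, 165 by 55 by 15 mm.
- spool: Blue spool of solder standing on the bench, 62 mm in diameter, 44 mm tall.
- driver: Orange screwdriver lying on the bench, 180 mm long.
- cuff: White printed wrist cuff standing on the bench, an open cup 72 mm in diameter and 55 mm tall.

How it is judged:
By the outcome, as a careful person would: the job done as asked, in the order asked, and still so for the second after the job is handed in, with the robot touching nothing.
It also fails if it takes over 48 s, if anything falls off the work surface, if the arm or the gripper's body presses on something with over 40 N, if the wrist force passes 120 N, or if a joint passes its speed limit or range.

## Working session

There is one attempt and no reset: what is moved stays moved. The work goes in short steps, Python scripts to look and compute and a tool call to move; the robot and the scene stay as the last step left them, time stands still between calls to the robot, and variables do not carry over. Pictures are saved under pics/ and viewed, at most 10 in all, crops included, and the job is handed in when it is done.

Besides the shell and the picture viewer there is one more tool, called after ">>>" by a JSON object that holds its "method" and its "body", one argument or row to a line. carry_out: Moves the arm, as the interface text tells. Its arguments: {"type":"object","properties":{"commands":{"type":"array"},"hand":{"type":"number"},"force":{"type":"number"}},"required":["commands"]}

```bash
mkdir -p pics; python3 - <<'E'
from workcell import *
import cv2
for n in("scene","top"):
    cv2.imwrite(f"pics/{n}0.png",cv2.resize(camera(n),(784,588),interpolation=cv2.INTER_CUBIC)[:,:,::-1])
    p=camera_params(n);print(n,p)
o=get_obs();print(o)
E
```

```text
scene {'mtx': array([[381.17522885,   0.        , 279.46090517],
       [  0.        , 381.17522885, 214.62798028],
       [  0.        ,   0.        ,   1.        ]]), 'k1': -0.006435097662377911, 'R': array([[ 0.2289902 ,  0.97341183,  0.00573463],
       [ 0.55067162, -0.12468031, -0.82535786],
       [-0.80269811,  0.19215676, -0.56458084]]), 't': array([-0.14698403, -0.26144263,  1.60541614])}
top {'mtx': array([[411.03598632,   0.        , 278.79115619],
       [  0.        , 411.03598632, 207.89348677],
       [  0.        ,   0.        ,   1.        ]]), 'k1': 0.02693032068618878, 'R': array([[ 2.70470771e-02, -9.99624474e-01,  4.40075481e-03],
       [-9.81643711e-01, -2.73915074e-02, -1.88746737e-01],
       [ 1.88796401e-01,  7.85074254e-04, -9.82015938e-01]]), 't': array([-0.03805307,  0.60146328,  1.27327429])}
{'clock': 0.1, 'joint_pos': array([ 1.29041608,  0.33279543, -0.06473781,  1.46084419,  0.02160518,
        1.34986512, -0.08845609]), 'joint_velocities': array([-1.27800431e-05, -2.15705283e-03,  1.24762167e-04, -7.50017902e-04,
       -6.82223957e-04, -6.64362317e-04,  5.16346968e-04]), 'tau': array([ 1.41186982e-03, -6.26743627e+01,  4.92943777e-02, -3.92427421e+01,
        1.64303306e-02,  6.98411037e-03,  5.77938295e-05]), 'position': array([ 0.15927153, -0.60403569,  0.23061012]), 'ee_rot': array([ 9.91698567e-01,  1.28582976e-01, -1.00939980e-04, -5.99697226e-04]), 'ft_force': array([0.32080867, 0.76750929, 0.54885016]), 'torque': array([ 0.04026125, -0.00639662, -0.05095238]), 'grasp_force': 0.0, 'grip_width': 0.9969736913589939}
```

View pics/scene0.png

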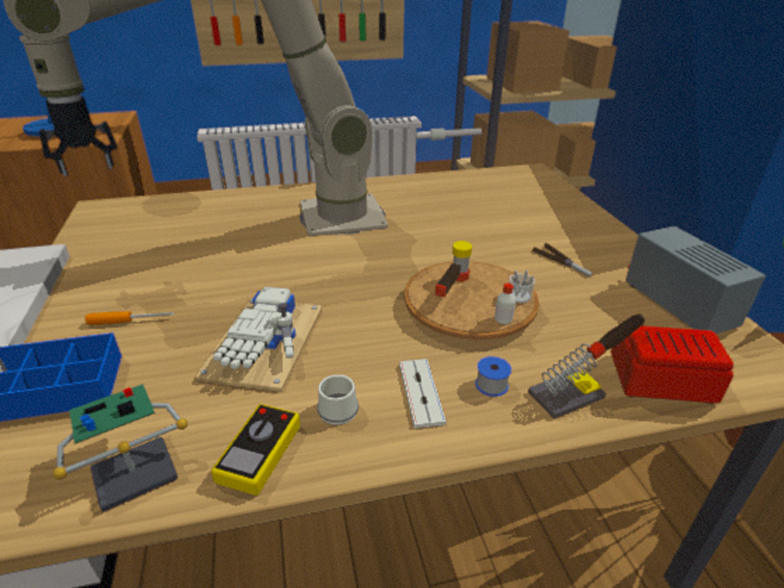

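View pics/top0.png

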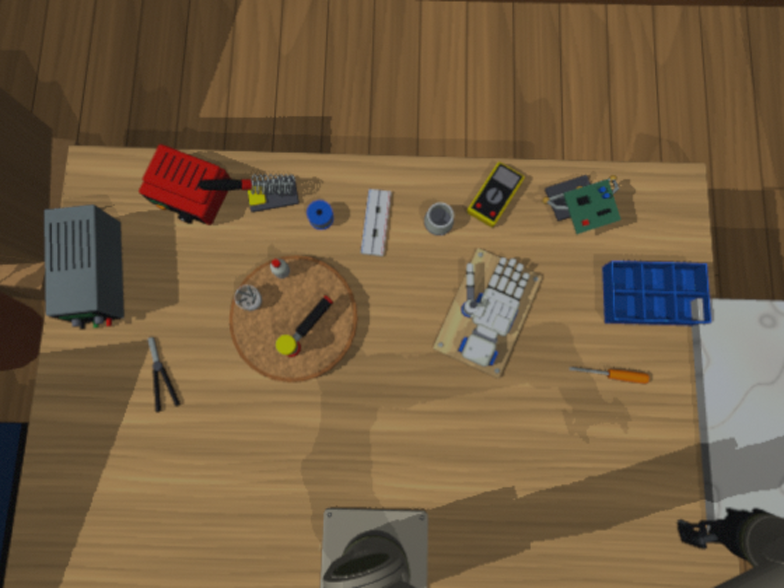

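Scene: mallet head near (460,255), handle pointing to the camera. Top view: yellow face (287,346), handle tip (330,300), glue cap (278,264), pot (247,297), and thumb boss about (470,305). Next I'll crop closer.

```bash
cat > h.py <<'E'
import numpy as np,cv2
from workcell import *
def ray(n,u,v):
    p=camera_params(n);K=p['mtx'];d=np.array([(u-K[0,2])/K[0,0],(v-K[1,2])/K[1,1]])
    s=d.copy()
    for _ in range(10): s=d/(1+p['k1']*(s@s))
    R=np.array(p['R']);return -R.T@p['t'],R.T@np.array([s[0],s[1],1])
def atz(n,u,v,z):
    c,d=ray(n,u,v);return c+d*(z-c[2])/d[2]
def tri(u1,v1,u2,v2): # scene, top
    c1,d1=ray('scene',u1,v1);c2,d2=ray('top',u2,v2)
    a,b=np.linalg.lstsq(np.stack([d1,-d2],1),c2-c1,rcond=None)[0]
    p,q=c1+a*d1,c2+b*d2
    return (p+q)/2,np.linalg.norm(p-q)
def proj(n,X):
    p=camera_params(n);x=np.array(p['R'])@X+p['t'];s=x[:2]/x[2];s=s*(1+p['k1']*(s@s));return p['mtx'][:2,:2]@s+p['mtx'][:2,2]
def crop(n,u,v,w,h,f,im=None):
    im=camera(n) if im is None else im
    return cv2.resize(im[v:v+h,u:u+w],None,fx=f,fy=f,interpolation=cv2.INTER_CUBIC)[:,:,::-1]
E
python3 - <<'E'
from h import *
t=camera('top');s=camera('scene')
a=np.hstack([crop('top',160,175,100,75,4,t),crop('top',305,172,100,75,4,t)])
b=np.hstack([crop('scene',285,165,100,75,4,s),crop('scene',140,200,100,75,4,s)])
cv2.imwrite('pics/c1.png',np.vstack([a,b]))
E
```

```text
(no output)
```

View pics/c1.png

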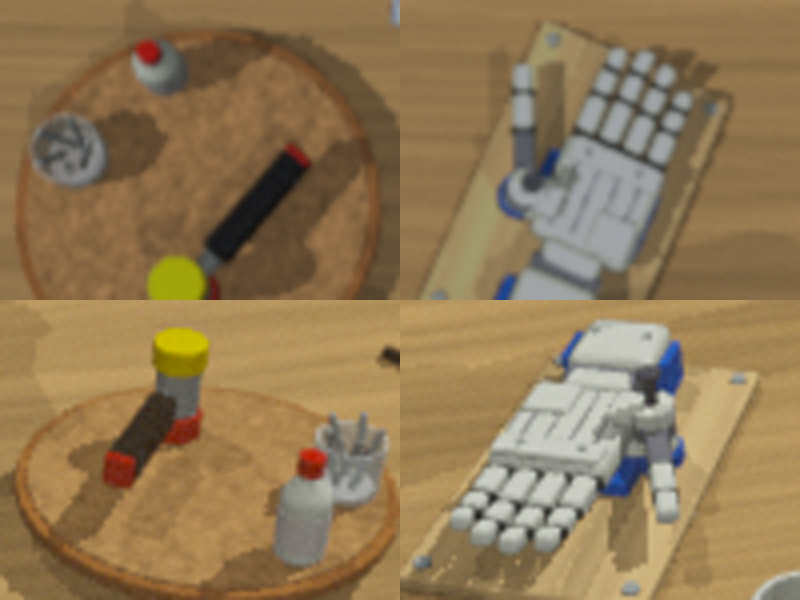

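Crops: top – yellow face (204,246), handle end (234.5,214), pin head (337.7,217.2), boss (335.5,219.5), board screws (343,182), (383,199), (314,246). Scene – yellow top (330.2,175.2), pin top (202.5,217.7).

```bash
python3 - <<'E'
from h import *
np.set_printoptions(precision=4,suppress=True)
print('yellow',tri(330.25,175.2,204,246),atz('top',204,246,.119),atz('scene',330.25,175.2,.119))
print('tip',atz('top',234.5,213.75,.0905))
print('tip scene end centre', atz('scene',285+120/4,165+(470-300)/4,.077))
print('pin',tri(202.5,217.75,337.75,217.25))
for z in(.085,.093):print(z,atz('top',337.75,217.25,z),atz('scene',202.5,217.75,z))
print('boss',atz('top',335.5,219.5,.062))
print('tray',atz('top',209.6,226.8,.035))
print('screws',[atz('top',*q,.012) for q in((343.25,182),(382.75,199),(314.25,246))])
print('glue',atz('top',160+150/4,175+50/4,.120),'pot',atz('top',160+70/4,175+145/4,.08))
E
```

```text
yellow (array([0.4676, 0.2036, 0.1151]), np.float64(0.0030811746756953372)) [0.4668 0.2014 0.119 ] [0.4742 0.2026 0.119 ]
tip [0.5733 0.1171 0.0905]
tip scene end centre [0.5796 0.1215 0.077 ]
pin (array([ 0.5721, -0.206 ,  0.0856]), np.float64(0.004445498560504767))
0.085 [ 0.5721 -0.2083  0.085 ] [ 0.5718 -0.2038  0.085 ]
0.093 [ 0.5707 -0.2072  0.093 ] [ 0.5836 -0.2037  0.093 ]
boss [ 0.5686 -0.2044  0.062 ]
tray [0.5376 0.2022 0.035 ]
screws [array([ 0.7065, -0.2375,  0.012 ]), array([ 0.6512, -0.37  ,  0.012 ]), array([ 0.4866, -0.1416,  0.012 ])]
glue [0.6477 0.2325 0.12  ] pot [0.5782 0.2989 0.08  ]
```

>>> {"method": "carry_out", "body": {
  "commands": [
    [[0.95, 0, 0, 0, 0, 0], [0.95, 0, 0, 0, 0, 0], [0.95, 0, 0, 0, 0, 0], [0.95, 0, 0, 0, 0, 0], [0.95, 0, 0, 0, 0, 0], [0.95, 0, 0, 0, 0, 0], [0.95, 0, 0, 0, 0, 0], [0.5, -0.85, 0, 0, 0, 0], [0.5, -0.85, 0, 0, 0, 0], [0.5, -0.85, 0, 0, 0, 0], [0.5, -0.85, 0, 0, 0, 0], [0.5, -0.85, 0, 0, 0, 0], [0.5, -0.85, 0, 0, 0, 0], [0.5, -0.85, 0, 0, 0, 0], [0.5, -0.85, 0, 0, 0, 0], [0.5, -0.85, 0, 0, 0, 0], [0.5, -0.85, 0, 0, 0, 0], [0.5, -0.85, 0, 0, 0, 0], [0.5, -0.85, 0, 0, 0, 0], [0.5, -0.85, 0, 0, 0, 0]]
  ],
  "hand": -1
}}

```text
clock: 1.87
position: [0.5554, -0.0411, 0.2314]
ee_rot: [0.992, 0.128, 0.0, 0.0]
ft_force: [1.1, -1.0, -0.3]
grip_width: 1.0
grasp_force: 0.0
```

>>> {"method": "carry_out", "body": {
  "commands": [
    [[0, -0.9, 0, 0, 0, 0], [0, -0.9, 0, 0, 0, 0], [0, -0.9, 0, 0, 0, 0], [0, -0.9, 0, 0, 0, 0], [0, -0.9, 0, 0, 0, 0], [0, -0.9, 0, 0, 0, 0], [0, 0, 0, 0, 0, -1], [0, 0, 0, 0, 0, -1], [0, 0, 0, 0, 0, -1], [0, 0, 0, 0, 0, -1], [0, 0, 0, 0, 0, -1], [0, 0, 0, 0, 0, -1], [0, 0, 0, 0, 0, -1], [0, 0, 0, 0, 0, -1], [0, 0, 0, 0, 0, -1], [0, 0, 0, 0, 0, -1], [0, 0, 0, 0, 0, -1], [0, 0, 0, 0, 0, -1], [0, 0, 0, 0, 0, -1], [0, 0, 0, 0, 0, -1]]
  ]
}}

```text
clock: 3.53
position: [0.5001, 0.1659, 0.2312]
ee_rot: [0.649, 0.761, -0.0, 0.0]
ft_force: [-0.5, 0.5, -0.9]
grip_width: 1.001
grasp_force: 0.0
```

>>> {"method": "carry_out", "body": {
  "commands": [
    [[0, 0, 0, 0, 0, -1], [0, 0, 0, 0, 0, -1], [0, 0, 0, 0, 0, -1], [0, 0, 0, 0, 0, -1], [0, 0, 0, 0, 0, -1], [0, 0, 0, 0, 0, -1], [0, 0, 0, 0, 0, -1], [0, 0, 0, 0, 0, 0], [0, 0, 0, 0, 0, 0]]
  ]
}}

```text
clock: 4.28
position: [0.5002, 0.1659, 0.2312]
ee_rot: [0.337, 0.941, -0.0, -0.0]
ft_force: [-0.2, -0.2, -0.1]
grip_width: 1.0
grasp_force: 0.0
```

```bash
cat >> h.py <<'E'
from scipy.spatial.transform import Rotation as Ro
def go(target,yaw=None):
    o=get_obs();R=Ro.from_quat(o['ee_rot']);x=R.as_matrix()[:,0]
    y0=np.degrees(np.arctan2(x[1],x[0]))
    print('t',round(o['clock'],2),'pos',o['position'].round(4),'yaw',y0.round(2),'down',R.as_matrix()[:,2].round(4),'ft',o['ft_force'].round(1),'grip',round(o['grip_width'],3),round(o['grasp_force'],1))
    print('tool shift units',(R.inv().apply(np.array(target)-o['position'])/.04).round(3))
    if yaw is not None: print('az units',round(-((yaw-y0+180)%360-180)/6,3))
E
python3 - <<'E'
from h import *
go([.5135,.168,.058],141)
t=camera('top');s=camera('scene')
cv2.imwrite('pics/c2.png',np.hstack([crop('top',150,160,130,130,3,t),crop('scene',270,120,130,130,3,s)]))
E
```

```text
t 4.28 pos [0.5002 0.1659 0.2312] yaw 140.57 down [-1.e-04 -1.e-04 -1.e+00] ft [-0.2 -0.2 -0.1] grip 1.0 0.0
tool shift units [-0.223  0.253  4.33 ]
az units -0.071
```

View pics/c2.png

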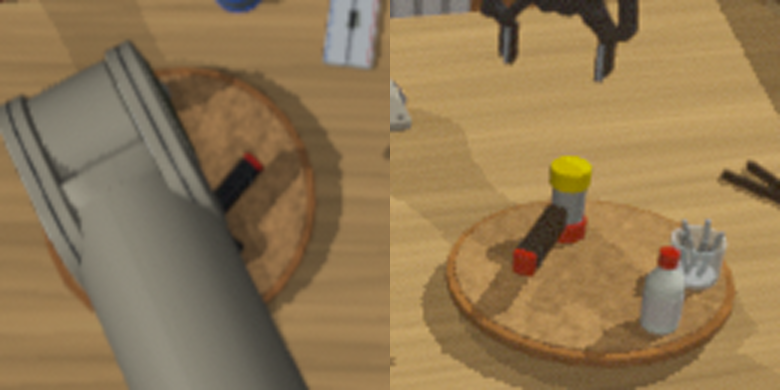

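Nothing has moved, and the gripper hovers above the handle. Descending.

>>> {"method": "carry_out", "body": {
  "commands": [
    [[-0.25, 0.26, 0, 0, 0, -0.2], [0, 0, 0.8, 0, 0, 0], [0, 0, 0.8, 0, 0, 0], [0, 0, 0.7, 0, 0, 0], [0, 0, 0.4, 0, 0, 0], [0, 0, 0.3, 0, 0, 0], [0, 0, 0.3, 0, 0, 0], [0, 0, 0.3, 0, 0, 0], [0, 0, 0, 0, 0, 0], [0, 0, 0, 0, 0, 0]]
  ]
}}

```text
clock: 5.22
position: [0.5146, 0.1678, 0.0873]
ee_rot: [0.326, 0.945, -0.0, -0.0]
ft_force: [0.3, -0.6, 1.3]
grip_width: 0.997
grasp_force: 0.0
```

```bash
python3 - <<'E'
from h import *
go([.5146,.1675,.058],142)
s=camera('scene')
cv2.imwrite('pics/c3.png',crop('scene',290,140,90,75,8,s))
E
```

```text
t 5.22 pos [0.5146 0.1678 0.0873] yaw 141.96 down [-2.e-04 -0.e+00 -1.e+00] ft [ 0.3 -0.6  1.3] grip 0.997 0.0
tool shift units [-0.006 -0.006  0.733]
az units -0.007
```

View pics/c3.png

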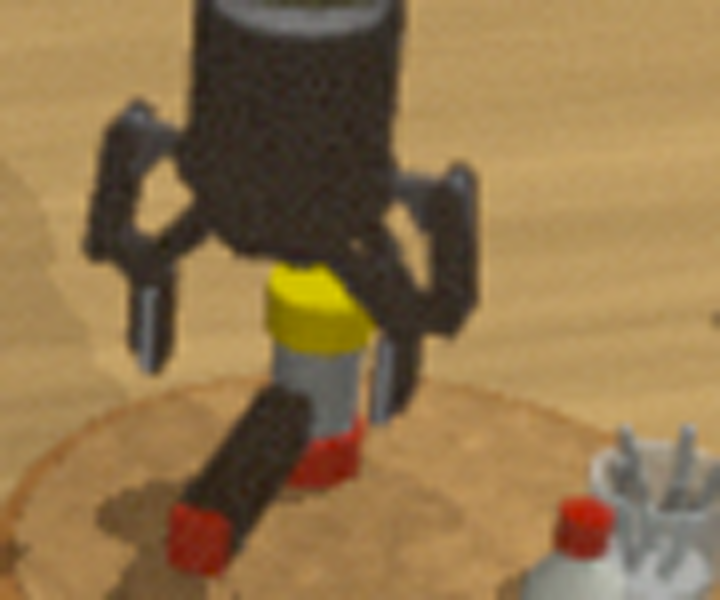

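Fingers straddle the handle: tips at (150,370) and (390,420), end face centre at (200,540). I'll check centring against projections.

```bash
python3 - <<'E'
from h import *
f=lambda X:((proj('scene',np.array(X))-[290,140])*8).round(0)
print('tips mid',f([.5146,.1678,.098]),f([.5146,.1678,.087]))
h=np.array([.4705,.202]);d=np.array([.788,-.616])
for r in(.056,.141,.163-.022): print(r,f([*(h+r*d),.077]),f([*(h+r*d),.0905]))
print('yellow top',f([*h,.119]), 'axis bottom',f([*h,.035]))
E
```

```text
tips mid [267. 389.] [265. 413.]
0.056 [263. 436.] [265. 406.]
0.141 [185. 545.] [187. 514.]
0.14100000000000001 [185. 545.] [187. 514.]
yellow top [317. 277.] axis bottom [301. 459.]
```

>>> {"method": "carry_out", "body": {
  "commands": [
    [[0.03, 0.06, 0.2, 0, 0, -0.1], [0, 0, 0.2, 0, 0, 0], [0, 0, 0.2, 0, 0, 0], [0, 0, 0.13, 0, 0, 0], [0, 0, 0, 0, 0, 0], [0, 0, 0, 0, 0, 0], [0, 0, 0, 0, 0, 0], [0, 0, 0, 0, 0, 0]]
  ],
  "hand": 0.15,
  "force": 20
}}

```text
clock: 5.93
position: [0.5153, 0.1705, 0.0584]
ee_rot: [0.321, 0.947, 0.0, 0.0]
ft_force: [0.6, 0.2, 0.7]
grip_width: 0.427
grasp_force: 0.0
```

>>> {"method": "carry_out", "body": {
  "commands": [
    [[0, 0, 0, 0, 0, 0], [0, 0, 0, 0, 0, 0], [0, 0, 0, 0, 0, 0], [0, 0, 0, 0, 0, 0], [0, 0, 0, 0, 0, 0], [0, 0, 0, 0, 0, 0]]
  ],
  "hand": 1,
  "force": 20
}}

```text
clock: 6.43
position: [0.5153, 0.1704, 0.0583]
ee_rot: [0.321, 0.947, 0.0, 0.0]
ft_force: [0.2, -0.7, 3.6]
grip_width: 0.285
grasp_force: 20.3
```

>>> {"method": "carry_out", "body": {
  "commands": [
    [[0, 0, 0, 0, 0, 0], [0, 0, 0, 0, 0, 0], [0, 0, 0, 0, 0, 0]]
  ],
  "force": 110
}}

```text
clock: 6.68
position: [0.5153, 0.1705, 0.0585]
ee_rot: [0.321, 0.947, 0.0, 0.0]
ft_force: [-2.0, 0.3, 5.3]
grip_width: 0.258
grasp_force: 107.2
```

```bash
python3 - <<'E'
from h import *
go([.515,.170,.058],142.6)
s=camera('scene')
cv2.imwrite('pics/c4.png',crop('scene',290,140,90,75,8,s))
E
```

```text
t 6.68 pos [0.5153 0.1705 0.0585] yaw 142.57 down [ 6.e-04  0.e+00 -1.e+00] ft [-2.   0.3  5.3] grip 0.258 107.2
tool shift units [-0.001 -0.015  0.013]
az units -0.006
```

View pics/c4.png

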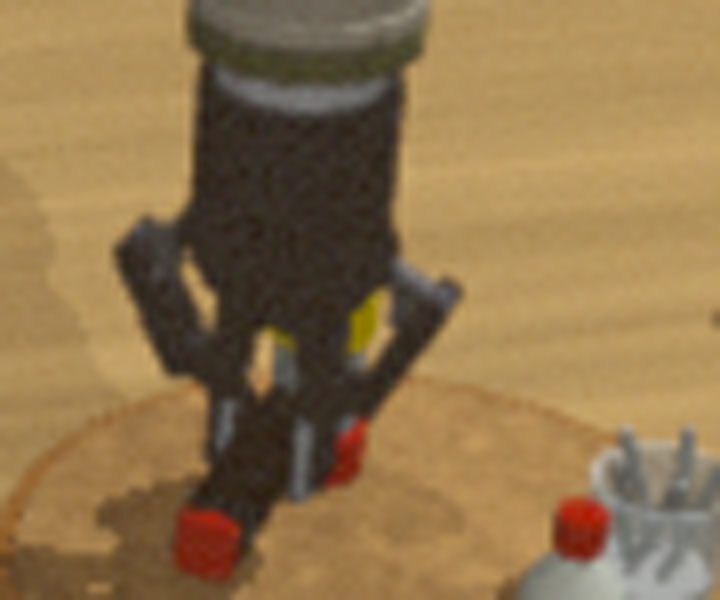

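Handle gripped, platter hasn't turned. Lift and carry to above the pin.

>>> {"method": "carry_out", "body": {
  "commands": [
    [[0, 0, -0.1, 0, 0, 0], [0, 0, -0.2, 0, 0, 0], [0, 0, -0.4, 0, 0, 0], [0, 0, -0.6, 0, 0, 0], [0, 0, -0.6, 0, 0, 0], [0, 0, -0.4, 0, 0, 0], [0, 0, -0.2, 0, 0, 0], [0, 0, -0.1, 0, 0, 0], [0, 0, 0, 0, 0, 0], [0, 0, 0, 0, 0, 0]]
  ]
}}

```text
clock: 7.57
position: [0.5146, 0.17, 0.1611]
ee_rot: [0.321, 0.947, -0.0, -0.001]
ft_force: [-0.5, 0.7, -3.3]
grip_width: 0.265
grasp_force: 107.9
```

>>> {"method": "carry_out", "body": {
  "commands": [
    [[-0.2, -0.16, 0, 0, 0, 0], [-0.4, -0.32, 0, 0, 0, 0], [-0.6, -0.48, 0, 0, 0, 0], [-0.6, -0.48, 0, 0, 0, 0], [-0.6, -0.48, 0, 0, 0, 0], [-0.6, -0.48, 0, 0, 0, 0], [-0.6, -0.48, 0, 0, 0, 0], [-0.6, -0.48, 0, 0, 0, 0], [-0.6, -0.48, 0, 0, 0, 0], [-0.6, -0.48, 0, 0, 0, 0], [-0.6, -0.48, 0, 0, 0, 0], [-0.6, -0.48, 0, 0, 0, 0], [-0.6, -0.48, 0, 0, 0, 0], [-0.6, -0.48, 0, 0, 0, 0], [-0.6, -0.48, 0, 0, 0, 0], [-0.3, -0.24, 0, 0, 0, 0], [-0.13, -0.14, 0, 0, 0, 0], [0, 0, 0, 0, 0, 0], [0, 0, 0, 0, 0, 0]]
  ]
}}

```text
clock: 9.15
position: [0.6225, -0.269, 0.1612]
ee_rot: [0.321, 0.947, 0.0, -0.001]
ft_force: [-0.1, 1.3, -3.9]
grip_width: 0.26
grasp_force: 107.9
```

```bash
python3 - <<'E'
from h import *
go([.6165,-.240,.15],142.6)
s=camera('scene');t=camera('top')
cv2.imwrite('pics/c5.png',np.hstack([crop('scene',160,145,80,120,5,s),crop('top',290,165,80,120,5,t)]))
E
```

```text
t 9.15 pos [ 0.6225 -0.269   0.1612] yaw 142.59 down [-0.0011  0.0013 -1.    ] ft [-0.1  1.3 -3.9] grip 0.26 107.9
tool shift units [0.56  0.485 0.282]
az units -0.001
```

View pics/c5.png

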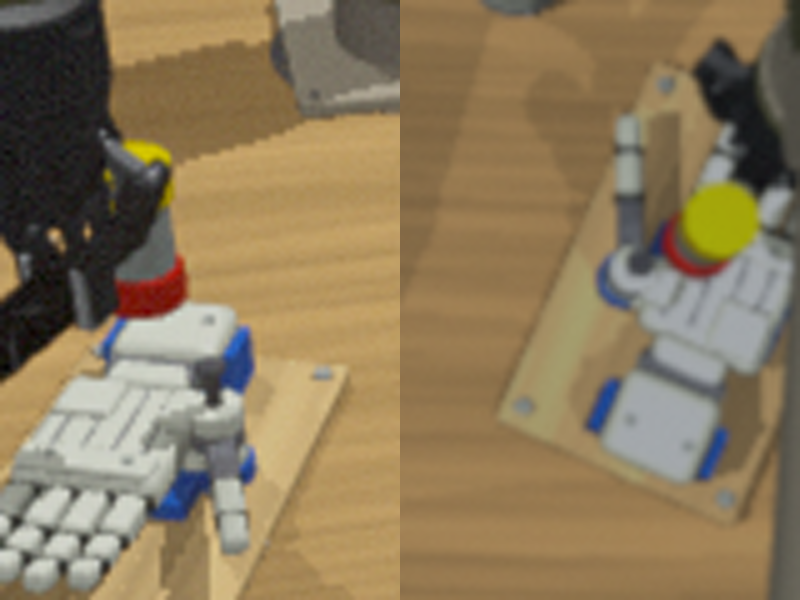

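Carried one row too far; pin is still 20-odd mm away, nothing touched. Top: yellow face (354.2,209.4), pin head (338,217.4); scene: pin top (201.8,217.6). I'll check the head offset and the pin.

```bash
python3 - <<'E'
from h import *
np.set_printoptions(precision=4,suppress=True)
tx=np.array([-.794,.607])
p=np.array([.6225,-.269])
print('head pred',p+.056*tx)
print('head meas',atz('top',354.2,209.4,.2222), 'proj pred',proj('top',[*(p+.056*tx),.2222]), proj('top',[*(p+.056*tx),.1382]))
print('scene red bottom centre pred',(proj('scene',[*(p+.056*tx),.1382])-[160,145])*5,'yellow top',(proj('scene',[*(p+.056*tx),.2222])-[160,145])*5)
print('pin',tri(201.8,217.6,338,217.4))
S=[atz('top',*q,.012)[:2] for q in((314.8,246),(382.75,199),(343.2,182),(355,264.6))]
c=sum(S)/4; x=(S[2]-S[0]+S[1]-S[3]);x/=np.linalg.norm(x);y=np.array([-x[1],x[0]])
print('board c',c,np.degrees(np.arctan2(x[1],x[0])),'boss pred',c-.015*x+.056*y)
for z in(.085,.090):print(atz('top',338,217.4,z))
E
```

```text
head pred [ 0.578 -0.235]
head meas [ 0.5722 -0.2348  0.2222] proj pred [354.2427 207.3759] [349.1195 212.6424]
scene red bottom centre pred [143.4167 295.9414] yellow top [122.2344 157.3538]
pin (array([ 0.5716, -0.2073,  0.086 ]), np.float64(0.003342534071820619))
board c [ 0.5685 -0.2564] -23.179041721617363 boss pred [ 0.5767 -0.1991]
[ 0.5716 -0.2091  0.085 ]
[ 0.5708 -0.2084  0.09  ]
```

>>> {"method": "carry_out", "body": {
  "commands": [
    [[0.22, 0.28, 0, 0, 0, 0], [0.21, 0.285, 0, 0, 0, 0], [0, 0, 0, 0, 0, 0], [0, 0, 0, 0, 0, 0], [0, 0, 0, 0, 0, 0]]
  ]
}}

```text
clock: 9.67
position: [0.6232, -0.2404, 0.1624]
ee_rot: [0.32, 0.947, -0.0, 0.0]
ft_force: [-0.1, -0.5, -3.4]
grip_width: 0.261
grasp_force: 108.1
```

```bash
python3 - <<'E'
from h import *
go([.6225,-.2405,.0935],142.6)
t=camera('top');hsv=cv2.cvtColor(t,cv2.COLOR_RGB2HSV)
m=cv2.inRange(hsv,(24,180,100),(34,255,255));m[:,:290]=0;m[:165]=0;m[285:]=0;m[:,370:]=0
M=cv2.moments(m,True);u,v=M['m10']/M['m00'],M['m01']/M['m00'];print(M['m00'],u,v,atz('top',u,v,.222))
s=camera('scene');h2=cv2.cvtColor(s,cv2.COLOR_RGB2HSV)
r=cv2.inRange(h2,(0,170,60),(8,255,255))|cv2.inRange(h2,(172,170,60),(180,255,255))
r[:,:160]=0;r[:,240:]=0;r[:140]=0;r[260:]=0
y,x=np.nonzero(r);print('scene red box',x.min(),x.max(),y.min(),y.max())
for c in([.578,-.2065],[.574,-.2065]):
    q=np.array([proj('scene',np.array([c[0]+.022*np.cos(a),c[1]+.022*np.sin(a),z])) for a in np.linspace(0,6.3,60) for z in(.138,.160)])
    print(q.min(0),q.max(0), proj('top',np.array([*c,.222])))
E
```

```text
t 9.67 pos [ 0.6232 -0.2404  0.1624] yaw 142.66 down [ 3.e-04 -5.e-04 -1.e+00] ft [-0.1 -0.5 -3.4] grip 0.261 108.1
tool shift units [ 0.013 -0.011  1.723]
az units 0.01
182.0 343.7142857142857 208.2087912087912 [ 0.57484437 -0.20527808  0.222     ]
scene red box 161 207 195 221
[190.12593787 191.72630355] [207.78584654 207.4705976 ] [344.14338497 207.12605549]
[190.06457227 190.98485772] [207.67049434 206.66145069] [344.1475601  208.51369439]
```

Head is aligned over the pin to a few mm. First blow, stopping about 3 mm short of home.

>>> {"method": "carry_out", "body": {
  "commands": [
    [[0, 0, 0.3, 0, 0, 0], [0, 0, 0.7, 0, 0, 0], [0, 0, 0.72, 0, 0, 0], [0, 0, 0, 0, 0, 0]]
  ]
}}

```text
clock: 10.1
position: [0.622, -0.2417, 0.0887]
ee_rot: [0.321, 0.947, 0.0, -0.001]
ft_force: [-0.9, 0.1, -3.7]
grip_width: 0.263
grasp_force: 108.9
```

>>> {"method": "carry_out", "body": {
  "commands": [
    [[0, 0, -0.4, 0, 0, 0], [0, 0, -0.6, 0, 0, 0], [0, 0, 0, 0, 0, 0], [0, 0, 0, 0, 0, 0]]
  ]
}}

```text
clock: 10.43
position: [0.6236, -0.2418, 0.1339]
ee_rot: [0.321, 0.947, -0.0, 0.001]
ft_force: [-0.4, -0.2, -4.3]
grip_width: 0.264
grasp_force: 109.2
```

```bash
python3 - <<'E'
from h import *
go([.6225,-.2405,.0905],142.6)
s=camera('scene')
cv2.imwrite('pics/c6.png',crop('scene',170,165,70,75,8,s))
for z in(.093,.086,.074,.070,.067):print(z,(proj('scene',np.array([.575,-.206,z]))-[170,165])*8)
E
```

```text
t 10.43 pos [ 0.6236 -0.2418  0.1339] yaw 142.54 down [ 2.e-03 -9.e-04 -1.e+00] ft [-0.4 -0.2 -4.3] grip 0.264 109.2
tool shift units [0.045 0.009 1.085]
az units -0.01
0.093 [251.62579148 408.96401391]
0.086 [253.84511963 425.60282849]
0.074 [257.611838   453.83859456]
0.07 [258.85691369 463.17067006]
0.067 [259.78730976 470.143787  ]
```

View pics/c6.png

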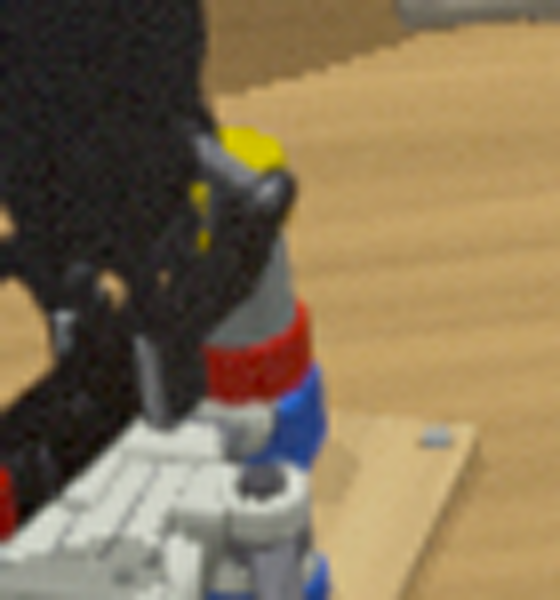

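The pin head (262,475) now sits down on the boss, and the tool went down to a level that matches home. One more short blow makes sure.

>>> {"method": "carry_out", "body": {
  "commands": [
    [[0, 0, 0.34, 0, 0, 0], [0, 0, 0.7, 0, 0, 0], [0, 0, 0, 0, 0, 0]]
  ]
}}

```text
clock: 10.73
position: [0.6209, -0.241, 0.086]
ee_rot: [0.321, 0.947, 0.0, -0.003]
ft_force: [-0.8, 1.2, -5.2]
grip_width: 0.264
grasp_force: 110.1
```

>>> {"method": "carry_out", "body": {
  "commands": [
    [[0, 0, -0.4, 0, 0, 0], [0, 0, -0.8, 0, 0, 0], [0, 0, -0.5, 0, 0, 0], [0, 0, 0, 0, 0, 0], [0, 0, 0, 0, 0, 0]]
  ]
}}

```text
clock: 11.15
position: [0.623, -0.2414, 0.1594]
ee_rot: [0.321, 0.947, -0.0, 0.0]
ft_force: [-0.3, -0.4, -4.7]
grip_width: 0.265
grasp_force: 110.1
```

```bash
python3 - <<'E'
from h import *
go([.5153,.1705,.161],142.6)
t=camera('top');hsv=cv2.cvtColor(t,cv2.COLOR_RGB2HSV)
m=cv2.inRange(hsv,(24,180,100),(34,255,255));m[:,:290]=0;m[:165]=0;m[285:]=0;m[:,370:]=0
M=cv2.moments(m,True);u,v=M['m10']/M['m00'],M['m01']/M['m00'];print(M['m00'],u,v,atz('top',u,v,.22))
s=camera('scene');cv2.imwrite('pics/full.png',s[:,:,::-1]);cv2.imwrite('pics/fullt.png',t[:,:,::-1])
# tray objects: compare with initial top view region (glue, pot)
a=cv2.imread('pics/top0.png');b=cv2.resize(t,(784,588),interpolation=cv2.INTER_CUBIC)[:,:,::-1]
d=cv2.absdiff(a,b).max(2)
print('glue diff',d[245:285,260:295].mean(),'pot diff',d[280:315,230:265].mean(),'ref',d[180:250,360:395].mean())
# dark pin in scene crop rows
g=s.max(2)[215:234,196:212];print(g)
E
```

```text
t 11.15 pos [ 0.623  -0.2414  0.1594] yaw 142.57 down [ 2.e-04 -3.e-04 -1.e+00] ft [-0.3 -0.4 -4.7] grip 0.265 110.1
tool shift units [ 8.397  6.542 -0.043]
az units -0.004
184.0 344.6576086956522 207.0326086956522 [ 0.5787081  -0.20827952  0.22      ]
glue diff 3.447142857142857 pot diff 4.0285714285714285 ref 6.196326530612245
[[179 180 180 184 194 200 199 178 144 189 188 157 125 122 124 185]
 [159 161 163 168 178 184 181 166 122 151 145 131 122 123 122 194]
 [136 132 137 150 151 160 164 154 103 121 119 123 126 123 122 195]
 [181 136 127 114 115 140 141 136  98 113 121 128 123 124 131 195]
 [206 162 120  96 107 130 128 110 108 118 120 125 125 126 135 195]
 [207 156 110  92 111 120 112 106 106 119 120 128 129 138 147 181]
 [202 165  94  94 107 103 106 114 125 118 121 136 124 130 174 180]
 [179 158 112  89  93 111 109 112 134 138 125 134 128 143 179 181]
 [206 205 202 164 125 100  95  98 110 150 175 159 143 174 183 183]
 [208 211 210 175 109  94  93  91  98 127 208 202 174 182 183 181]
 [208 204 207 143  82  84  87  85  83 112 212 209 184 181 182 180]
 [208 194 204 161  79  79  70  79  98 148 209 207 168 182 182 178]
 [208 192 206 202 147 168 124 144 201 203 203 179 152 183 182 179]
 [205 200 169 193 190 205 203 200 192 188 158 149 148 198 195 195]
 [166 156 127 144 153 159 159 153 147 145 134 135 138 200 199 196]
 [135 133 113 134 136 137 137 137 130 134 138 133 127 197 199 200]
 [119 116  97 130 132 136 137 134 128 131 132 104 101 180 198 204]
 [111 103  80  94  99 122 117 116 106 112 113  83  89 170 203 207]
 [106  96  82  73  72  83  89  87 109 114 115  80 101 169 205 207]]
```

```bash
python3 - <<'E'
from h import *
def model(tcp,th,b):
    tx=np.array([-.7942,.6077,0]);z=np.array([0,0,1.]);g=np.array(tcp)+[0,0,.019]
    a=np.cos(th)*tx+np.sin(th)*z; u=-np.sin(th)*tx+np.cos(th)*z
    return g+a*.056+u*.0417+b
p0=[.6232,-.2404,.1624];p1=[.623,-.2414,.1594]
k0=proj('top',model(p0,0,0));off=np.array([343.714,208.209])-k0
print('bias',off)
for d in range(-2,9):print(d,(proj('top',model(p1,np.radians(d),0))+off-[344.658,207.033]).round(2))
s=cv2.imread('pics/full.png')[:,:,::-1];hsv=cv2.cvtColor(np.ascontiguousarray(s),cv2.COLOR_RGB2HSV)
r=cv2.inRange(hsv,(0,170,60),(8,255,255))|cv2.inRange(hsv,(172,170,60),(180,255,255));r[:,:180]=0;r[:,225:]=0;r[:140]=0;r[250:]=0
y,x=np.nonzero(r);print('red',x.min(),x.max(),[ (c,y[x==c].min(),y[x==c].max()) for c in range(x.min(),x.max()+1,2)])
E
```

```text
bias [-0.44467503  1.40981997]
-2 [-1.18  1.97]
-1 [-0.97  1.72]
0 [-0.76  1.46]
1 [-0.55  1.19]
2 [-0.33  0.93]
3 [-0.11  0.65]
4 [0.11 0.38]
5 [0.33 0.1 ]
6 [ 0.56 -0.18]
7 [ 0.79 -0.47]
8 [ 1.03 -0.76]
red 195 207 [(195, np.int64(200), np.int64(204)), (197, np.int64(200), np.int64(205)), (199, np.int64(200), np.int64(205)), (201, np.int64(200), np.int64(205)), (203, np.int64(199), np.int64(205)), (205, np.int64(197), np.int64(204)), (207, np.int64(196), np.int64(201))]
```

>>> {"method": "carry_out", "body": {
  "commands": [
    [[0.2, 0.15, 0, 0, 0, 0], [0.4, 0.31, 0, 0, 0, 0], [0.6, 0.47, 0, 0, 0, 0], [0.6, 0.47, 0, 0, 0, 0], [0.6, 0.47, 0, 0, 0, 0], [0.6, 0.47, 0, 0, 0, 0], [0.6, 0.47, 0, 0, 0, 0], [0.6, 0.47, 0, 0, 0, 0], [0.6, 0.47, 0, 0, 0, 0], [0.6, 0.47, 0, 0, 0, 0], [0.6, 0.47, 0, 0, 0, 0], [0.6, 0.47, 0, 0, 0, 0], [0.6, 0.47, 0, 0, 0, 0], [0.6, 0.47, 0, 0, 0, 0], [0.6, 0.47, 0, 0, 0, 0], [0.4, 0.31, 0, 0, 0, 0], [0.2, 0.13, 0, 0, 0, 0], [0, 0, 0, 0, 0, 0], [0, 0, 0, 0, 0, 0]]
  ]
}}

```text
clock: 12.83
position: [0.507, 0.1996, 0.1589]
ee_rot: [0.321, 0.947, -0.001, -0.0]
ft_force: [0.0, -1.4, -3.7]
grip_width: 0.268
grasp_force: 109.9
```

>>> {"method": "carry_out", "body": {
  "commands": [
    [[-0.2, -0.15, 0, 0, 0, 0], [-0.21, -0.15, 0, 0, 0, 0], [-0.2, -0.15, 0, 0, 0, 0], [0, 0, 0.3, 0, 0, 0], [0, 0, 0.5, 0, 0, 0], [0, 0, 0.5, 0, 0, 0], [0, 0, 0.4, 0, 0, 0], [0, 0, 0.2, 0, 0, 0], [0, 0, 0, 0, -0.44, 0], [0, 0, 0, 0, -0.43, 0], [0, 0, 0, 0, 0, 0], [0, 0, 0, 0, 0, 0]]
  ]
}}

```text
clock: 13.83
position: [0.5158, 0.1711, 0.0838]
ee_rot: [0.32, 0.946, -0.015, 0.043]
ft_force: [0.0, 0.2, -3.4]
grip_width: 0.267
grasp_force: 109.9
```

```bash
python3 - <<'E'
from h import *
go([.5153,.1705,.0605])
s=camera('scene')
cv2.imwrite('pics/c7.png',crop('scene',290,140,90,75,8,s))
f=lambda X:((proj('scene',np.array(X))-[290,140])*8).round(0)
h=np.array([.4705,.204])
for dz in(.0,.02):print(dz,'top',f([*h,.119+dz]),'bot',f([*h,.035+dz]))
E
```

```text
t 13.83 pos [0.5158 0.1711 0.0838] yaw 142.62 down [ 0.0717 -0.0549 -0.9959] ft [ 0.   0.2 -3.4] grip 0.267 109.9
tool shift units [ 0.052 -0.02   0.579]
0.0 top [322. 277.] bot [306. 458.]
0.02 top [326. 231.] bot [310. 416.]
```

View pics/c7.png

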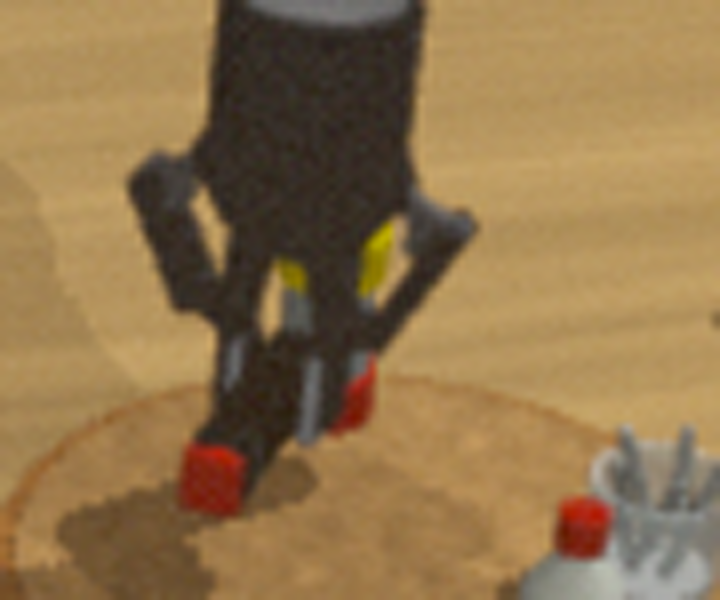

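Mallet hangs about 1° head-down over its old spot; glue and pot unmoved. Final gentle lowering.

>>> {"method": "carry_out", "body": {
  "commands": [
    [[0.014, 0, 0.15, 0, 0.08, 0], [0.014, 0, 0.15, 0, 0, 0], [0.01, 0, 0.1, 0, 0, 0], [0.005, 0, 0.05, 0, 0, 0], [0.005, 0, 0.05, 0, 0, 0], [0, 0, 0, 0, 0, 0], [0, 0, 0, 0, 0, 0]]
  ]
}}

```text
clock: 14.47
position: [0.5159, 0.1711, 0.0636]
ee_rot: [0.321, 0.946, -0.013, 0.039]
ft_force: [0.6, 0.1, -4.1]
grip_width: 0.266
grasp_force: 109.9
```

>>> {"method": "carry_out", "body": {
  "commands": [
    [[0.002, 0, 0.025, 0, 0, 0], [0.002, 0, 0.025, 0, 0, 0], [0.002, 0, 0.025, 0, 0, 0], [0, 0, 0, 0, 0, 0], [0, 0, 0, 0, 0, 0], [0, 0, 0, 0, 0, 0]]
  ]
}}

```text
clock: 14.97
position: [0.5159, 0.171, 0.0606]
ee_rot: [0.321, 0.946, -0.013, 0.039]
ft_force: [-0.8, 0.4, -3.7]
grip_width: 0.263
grasp_force: 109.9
```

>>> {"method": "carry_out", "body": {
  "commands": [
    [[0.002, 0, 0.02, 0, 0, 0], [0, 0, 0, 0, 0, 0], [0.002, 0, 0.02, 0, 0, 0], [0, 0, 0, 0, 0, 0], [0, 0, 0, 0, 0, 0]]
  ]
}}

```text
clock: 15.38
position: [0.5158, 0.171, 0.0589]
ee_rot: [0.321, 0.946, -0.013, 0.039]
ft_force: [1.1, 0.5, -4.6]
grip_width: 0.265
grasp_force: 109.9
```

>>> {"method": "carry_out", "body": {
  "commands": [
    [[0.001, 0, 0.015, 0, 0, 0], [0, 0, 0, 0, 0, 0], [0, 0, 0, 0, 0, 0], [0, 0, 0, 0, 0, 0]]
  ]
}}

```text
clock: 15.72
position: [0.516, 0.1712, 0.0585]
ee_rot: [0.321, 0.946, -0.013, 0.039]
ft_force: [-0.4, -0.3, -1.6]
grip_width: 0.264
grasp_force: 110.4
```

>>> {"method": "carry_out", "body": {
  "commands": [
    [[0.001, 0, 0.015, 0, 0, 0], [0, 0, 0, 0, 0, 0], [0, 0, 0, 0, 0, 0], [0, 0, 0, 0, 0, 0]]
  ]
}}

```text
clock: 16.05
position: [0.5161, 0.1711, 0.0583]
ee_rot: [0.321, 0.946, -0.013, 0.039]
ft_force: [-1.3, -0.3, 5.5]
grip_width: 0.263
grasp_force: 111.3
```

In contact (about 9 N). Ease the grip, then release.

>>> {"method": "carry_out", "body": {
  "commands": [
    [[0, 0, 0, 0, 0, 0], [0, 0, 0, 0, 0, 0], [0, 0, 0, 0, 0, 0], [0, 0, 0, 0, 0, 0]]
  ],
  "force": 20
}}

```text
clock: 16.38
position: [0.5161, 0.1711, 0.0583]
ee_rot: [0.321, 0.946, -0.013, 0.039]
ft_force: [-2.7, -0.5, 5.8]
grip_width: 0.262
grasp_force: 111.3
```

>>> {"method": "carry_out", "body": {
  "commands": [
    [[0, 0, 0, 0, 0, 0], [0, 0, 0, 0, 0, 0], [0, 0, 0, 0, 0, 0], [0, 0, 0, 0, 0, 0], [0, 0, 0, 0, 0, 0], [0, 0, 0, 0, 0, 0]]
  ],
  "hand": 0.1
}}

```text
clock: 16.88
position: [0.5159, 0.171, 0.0578]
ee_rot: [0.321, 0.946, -0.013, 0.039]
ft_force: [-0.3, 0.9, 0.4]
grip_width: 0.449
grasp_force: 0.0
```

>>> {"method": "carry_out", "body": {
  "commands": [
    [[0, 0, 0, 0, 0, 0], [0, 0, 0, 0, 0, 0], [0, 0, 0, 0, 0, 0], [0, 0, 0, 0, 0, 0], [0, 0, 0, 0, 0, 0], [0, 0, 0, 0, 0, 0]]
  ],
  "hand": -0.7
}}

```text
clock: 17.38
position: [0.5158, 0.171, 0.0578]
ee_rot: [0.321, 0.946, -0.013, 0.039]
ft_force: [0.3, -0.8, 0.7]
grip_width: 0.852
grasp_force: 0.0
```

```bash
python3 - <<'E'
from h import *
go([.516,.171,.20])
s=camera('scene');cv2.imwrite('pics/c8.png',crop('scene',290,140,90,75,8,s))
r=cv2.cvtColor(np.ascontiguousarray(s),cv2.COLOR_RGB2HSV)
m=cv2.inRange(r,(0,170,60),(8,255,255))|cv2.inRange(r,(172,170,60),(180,255,255));m[:,:305]=0;m[:,345:]=0;m[:185]=0;m[225:]=0
n,l,st,c=cv2.connectedComponentsWithStats(m);print(st[1:],((c[1:]-[290,140])*8).round())
E
```

```text
t 17.38 pos [0.5158 0.171  0.0578] yaw 142.57 down [ 0.0656 -0.0503 -0.9966] ft [ 0.3 -0.8  0.7] grip 0.852 0.0
tool shift units [-2.980e-01  2.000e-03 -3.544e+00]
[[327 194   8   7  36]
 [312 203   8   9  62]] [[325. 460.]
 [204. 536.]]
```

>>> {"method": "carry_out", "body": {
  "commands": [
    [[-0.017, 0, -0.2, 0, 0, 0], [-0.025, 0, -0.3, 0, 0, 0], [-0.042, 0, -0.5, 0, 0, 0], [-0.05, 0, -0.6, 0, 0, 0], [-0.05, 0, -0.6, 0, 0, 0], [-0.05, 0, -0.6, 0, 0, 0], [-0.05, 0, -0.6, 0, 0, 0], [0, 0, -0.5, 0, 0.4, 0], [0, 0, -0.3, 0, 0.4, 0], [0, 0, 0, 0, 0, 0], [0, 0, 0, 0, 0, 0]]
  ]
}}

```text
clock: 18.35
position: [0.5148, 0.1721, 0.2272]
ee_rot: [0.321, 0.947, 0.001, 0.001]
ft_force: [-0.1, -0.1, -0.6]
grip_width: 0.846
grasp_force: 0.0
```

>>> {"method": "carry_out", "body": {
  "commands": [
    [[-0.5, -0.4, 0, 0, 0, 0], [-0.6, -0.5, 0, 0, 0, 0], [-0.6, -0.5, 0, 0, 0, 0], [-0.6, -0.5, 0, 0, 0, 0], [-0.6, -0.5, 0, 0, 0, 0], [-0.6, -0.5, 0, 0, 0, 0], [-0.5, -0.4, 0, 0, 0, 0], [0, 0, 0, 0, 0, 0], [0, 0, 0, 0, 0, 0]]
  ]
}}

```text
clock: 19.1
position: [0.5605, -0.0309, 0.225]
ee_rot: [0.322, 0.947, -0.0, -0.001]
ft_force: [-0.4, 1.2, -0.0]
grip_width: 0.853
grasp_force: 0.0
```

```bash
python3 - <<'E'
from h import *
go([.516,.171,.20])
s=camera('scene');t=camera('top')
a=np.hstack([crop('top',155,175,100,75,4,t),crop('top',305,172,100,75,4,t)])
b=np.hstack([crop('scene',285,165,100,75,4,s),crop('scene',140,200,100,75,4,s)])
cv2.imwrite('pics/c9.png',np.vstack([a,b]))
E
```

```text
t 19.1 pos [ 0.5605 -0.0309  0.225 ] yaw 142.45 down [-2.1e-03  2.0e-04 -1.0e+00] ft [-0.4  1.2 -0. ] grip 0.853 0.0
tool shift units [3.957 3.323 0.629]
```

View pics/c9.png

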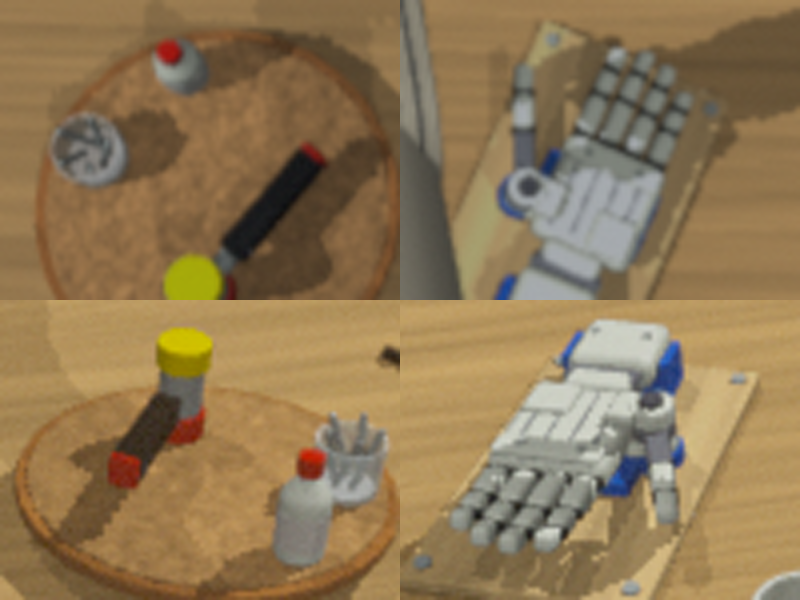

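The mallet stands upright on its red face at its old spot (yellow top at about (185,345)). Glue and pot are upright and unmoved, and the pin head (655,402) is down on the boss. Handing in.

```bash
python3 -c "
from workcell import *
print(hand_in())"
```

```text
the job is handed in; nothing more can be done
None
```

The job is handed in at about 19 s of the 48 s: two mallet blows drove the thumb pin home, judging by the camera view and how far down the mallet went. The mallet stands back on its red face at its old spot on the tray, with the glue bottle and pot upright and unmoved.

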